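Seat the tube rotor on its drive

ROBOT

A 6-joint arm with a two-finger parallel gripper is mounted at the origin on the work surface. World frame = base frame: x ahead of the robot, y to its left, z up, the work surface at z = 0. Lengths are in mm, angles in rad, forces in N, time in s.
With the tool pointing down it reaches from about 275 to 850 mm from the base axis. Payload 19 kg.
Tool frame: the origin (TCP) lies at the centre of the arm's flange, where the gripper is bolted on; the fingertips stand 173 mm ahead of it and the grasp point (between the pads) lies 155 mm ahead of it (grip_point_offset is the distance from the TCP to the grasp point, in mm); z points along the fingers, y is the direction in which the jaws open and shut (so a half turn about z gives the same grasp; the last joint's range is limited). The gripper opens to 85 mm and grips with 20 to 120 N. Pads are 22 mm wide; open, the fingers measure 114 mm over their backs; the gripper's body (76 mm by 85 mm) begins 54 mm behind the grasp point. The pads swing forward as they close: fully open they stand 13 mm farther back than shut.
Start: joints at [1.215, 0.15, 1.437, -0, 1.554, -0.134], TCP at [126.505, 560.899, 404.667] pointing down, gripper open.
Joint ranges: [-2.8, 2.8], [-0.68, 2.1], [0.12, 2.68], [-1.39, 4.53], [0.16, 2.79], [-2.81, 2.81]. Speed limits (rad/s): [1.89, 1.89, 2.22, 3.01, 3.01, 3.01].

INTERFACE

Orientations are given as [roll, pitch, yaw] about the fixed x, y, z axes, in that order (R = Rz(yaw) Ry(pitch) Rx(roll)).
In Python, from cell import * gives the robot as it stands.
- The arm moves only by the tool send_rows, never from a script. Its arguments are lists of equal length, an entry for each row: "dr": the turn, a rotation vector about the tool's x, y, z in rad, a list of three; "xyz": the shift along the tool's x, y, z in m, a list of three; "claw": the opening, from 0 (shut) to 1 (fully open). In form: {"dr": [[rx, ry, rz], ...], "xyz": [[tx, ty, tz], ...], "claw": [claw, ...]}. A call has 1 to 5 rows; each row is the pose to reach, as a shift and turn from the pose commanded when the call began, along the tool's axes at that moment; what a row does not reach only later rows make up. A row lasts 1/12 s, in which the tool goes at most 41.7 mm and 7.16 degrees, less where a joint would pass 70% of its speed; a pose out of reach is approached as far as the arm can. A call with a gripper value outside its range is refused whole. The fingers move at their own pace and stop on an object; "force" is the grip in N (left out, the last holds). Time passes only in rows, so rows that repeat a pose let the fingers close. It gives the time, the measured TCP pose, the force and the opening at its end, in the units of the state.
- read_state(): the state, without advancing time (a new reading comes with each control period).
- capture(name): name is "scene" or "top" or "wrist"; returns (picture, depth): 400x640x3 uint8, red, green, blue; 400x640 float32, mm along the optical axis (not along the pixel's ray), 0 where there is no reading.
- calibration(name): a dict with "vertical_fov" (degrees; the focal length in pixels is half the picture's height over the tangent of half this angle, whatever the lens; pixels are square), "cx", "cy" (the principal point, pixels), "view" (4x4, takes a point from world to camera coordinates); the wrist camera has in their place "tool_from_camera" (4x4, takes a point from camera to tool coordinates, whose origin is the TCP and whose axes are the flange's). Camera axes: x right, y down, z forward; pixel columns grow to the right and rows downward; lengths in mm; the calibration is good to about 2 mm. A picture is of the moment at which its call begins: read the wrist's pose just before it. calibration takes no time and is no camera call.
- finish_job(): hands the job in, once; it reports no verdict.
The state is a dict: "time_s": time; "joint_pos": joint angles; "dq": joint speeds; "joint_efforts": joint torques, N m; "position": TCP position; "orientation": TCP orientation; "force": force on the tool from outside, world axes, zero at the start; "moment": the same for the moment, N m; "width": finger opening in mm.
Only numpy, scipy, OpenCV 4.12 (cv2) and the standard library are available. Lean on these libraries where they do the work, as an engineer would, in place of code of your own. Each camera call takes 0.05 s, during which the arm holds its last target.

TASK

Take the tube rotor out of its storage block by its knob and fit it on the drive unit: lower its shaft into the round mouth and, keeping it upright, turn it with light downward pressure until the flats find the slot inside and it drops fully home, disc flat on the boss. Let go of it and leave the bottle, beaker and bowl where they stand.

Things in the scene. Friction and masses are not known exactly. Their poses are not given: they have to be found in the camera images.
- knob (a point): Centre of the black round grip knob (upright cylinder, 40 mm diameter, 45 mm tall) on top of the loose tube rotor (0.35 to 0.7 kg). Under the knob a 32 mm neck 18 mm tall, then an aluminium disc 110 mm wide, 20 mm thick, with eight white tube caps 15 mm wide, 10 mm tall, on a 42 mm radius; cap tops lie 30 mm below this point. z points up along the rotor's axis.
- shoulder (a point): Point on the rotor's axis at the disc's underside, 60 mm below the knob centre. From here a steel shaft points down. It meets the socket point when the rotor is fully home. Same axes as the knob.
- shaft_tip (a point): Lower end of the rotor's shaft, on its axis, 38 mm below the disc's underside, 98 mm below the knob centre. The shaft's upper 18 mm are round, 30 mm diameter; its lower 20 mm have two flats: a tang 27 mm long (along this point's x) by 12 mm wide (along its y).
- socket (a point): Centre of the round mouth (32 mm diameter, 3 mm chamfer) in the top of the square aluminium boss (74 mm square, 20 mm tall) on the fixed white drive unit (200 by 170 mm, 75 mm high; boss top 95 mm above the table). z up; x, y along the unit's sides, dark display on its -x side.
- coupling_top (a point): On the bore's axis, 20 mm below the mouth: top of a fixed coupling with a straight slot 15 mm wide across the bore, 22 mm deep. It never turns, but the slot's angle is random and NOT this point's yaw. Flats off the slot: the tang rests here, disc 18 mm above the boss. Lined up within about 6 degrees (either way round, half a turn of search at most) it drops 18 mm, home.
- stand_top (a point): Centre of the top face of the fixed grey storage block (80 by 80 by 50 mm high) on which the rotor's disc rests, its shaft hanging freely in a 42 mm hole.
- reagent_mid (a point): Bystander: amber bottle 64 mm wide, 150 mm tall; point on its axis 75 mm up.
- beaker_mid (a point): Bystander: glass beaker 76 mm wide, 95 mm tall; point on its axis 47 mm up.
- bowl_mid (a point): Bystander: white ceramic bowl 90 mm wide, 50 mm tall; point on its axis 25 mm up.

How it is judged (in metres and radians):
On the way, in this order (a step that is already met when the one before it is completed fails the run):
1. the rotor is lifted clear of its storage block (z of shoulder in the frame of stand_top above 0.03 m and horizontal distance between shoulder and socket above 0.1 m), for 0.1 s.
2. the shaft's tip is in the mouth of the boss (horizontal distance between shoulder and socket below 0.006 m and z of shoulder in the frame of socket below 0.034 m), for 0.1 s.
At the end, for the whole second after the job is handed in: The rotor's disc lies on the boss: its underside within 3 mm of the boss's top, its axis within 4 mm of the bore's, upright within 0.05 rad, and it stays so, let go (z of shoulder in the frame of socket between -0.003 and 0.003 m and horizontal distance between shoulder and socket below 0.004 m and angle between knob's own z axis and vertical below 0.05 rad); the robot touches nothing.
It fails at once if the rotor was tipped over or dropped on its side (angle between knob's own z axis and vertical above 0.5 rad).
It fails at once if the reagent was disturbed (distance of reagent_mid from where it was at the start of the episode above 0.03 m).
It fails at once if the beaker was disturbed (distance of beaker_mid from where it was at the start of the episode above 0.03 m).
It fails at once if the bowl was disturbed (distance of bowl_mid from where it was at the start of the episode above 0.03 m).
It also fails if it takes over 72 s, if anything falls off the work surface, if the arm or the gripper's body presses on something with over 40 N, if the wrist force passes 120 N, or if a joint passes its speed limit or range.

## Working session

There is one attempt and no reset: what is moved stays moved. The work goes in short steps, Python scripts to look and compute and a tool call to move; the robot and the scene stay as the last step left them, time stands still between calls to the robot, and variables do not carry over. Pictures are saved under pics/ and viewed, and the job is handed in when it is done.

Besides the shell and the picture viewer there is one more tool, called in YAML: its name, and indented under it one key for each argument. send_rows: Moves the arm, as the interface text tells. Its arguments: {"type":"object","properties":{"dr":{"type":"array"},"xyz":{"type":"array"},"claw":{"type":"array"},"force":{"type":"number"}},"required":["dr","xyz","claw"]}

```bash
mkdir -p pics; ls
python3 - <<'E'
from cell import *
import cv2,numpy as np
s=read_state();print(s)
for n in ("scene","top","wrist"):
    p,d=capture(n);cv2.imwrite(f"pics/{n}0.png",p[:,:,::-1]);np.save(f"{n}0.npy",d)
    print(n,calibration(n))
E
```

```text
pics
{'time_s': 0.0, 'joint_pos': array([ 1.21502077e+00,  1.50978898e-01,  1.43803493e+00, -5.62403039e-06,
        1.55379483e+00, -1.33974962e-01]), 'dq': array([ 0.00012072, -0.00129143,  0.0019063 , -0.00033401, -0.00191283,
        0.00054735]), 'joint_efforts': array([ 1.16801100e-03, -7.13055825e+01, -5.70886838e+01, -1.31756206e-04,
        8.85180401e-03,  4.76303967e-05]), 'position': array([126.48441362, 560.87541002, 404.07743862]), 'orientation': array([-3.14038680e+00, -1.56854263e-04,  2.91979207e+00]), 'force': array([-0.17346103, -0.2428436 , -0.39653853]), 'moment': array([ 0.0625283 , -0.03431158, -0.01842179]), 'width': 85.13006657909779}
scene {'vertical_fov': 54.89549917865715, 'cx': 324.8847130206802, 'cy': 200.02725071991262, 'view': array([[-3.30680260e-01,  9.43731247e-01, -4.67961833e-03,
         1.98632210e+02],
       [ 7.45717410e-01,  2.58251403e-01, -6.14175673e-01,
        -3.86911673e+02],
       [-5.78408256e-01, -2.06585444e-01, -7.89155462e-01,
         1.19958958e+03],
       [ 0.00000000e+00,  0.00000000e+00,  0.00000000e+00,
         1.000000
[... 206 characters left out ...]
0058171e-01,  2.04682910e-02, -2.42008665e-01,
         6.29391080e+02],
       [ 2.41880302e-01, -8.56766323e-03, -9.70268269e-01,
         6.51817659e+02],
       [ 0.00000000e+00,  0.00000000e+00,  0.00000000e+00,
         1.00000000e+00]])}
wrist {'vertical_fov': 62.37398751596683, 'cx': 317.91368396457364, 'cy': 197.39333637338254, 'tool_from_camera': array([[ 1.37166968e-04, -9.59769164e-01, -2.80790195e-01,
         7.17572152e+01],
       [ 9.99999689e-01, -8.64581224e-05,  7.84025829e-04,
         2.02992839e-01],
       [-7.76760407e-04, -2.80790215e-01,  9.59768853e-01,
         3.05825727e+01],
       [ 0.00000000e+00,  0.00000000e+00,  0.00000000e+00,
         1.00000000e+00]])}
```

View pics/scene0.png

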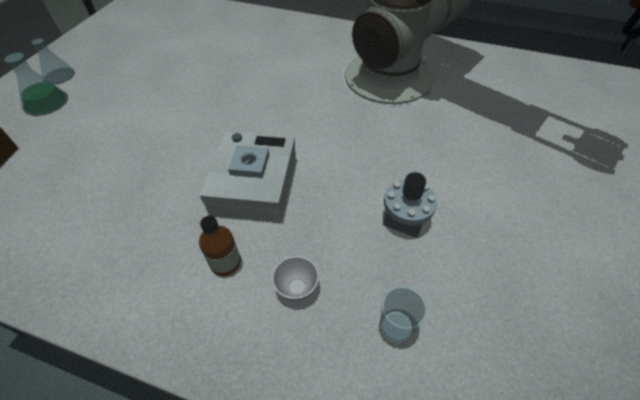

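View pics/top0.png

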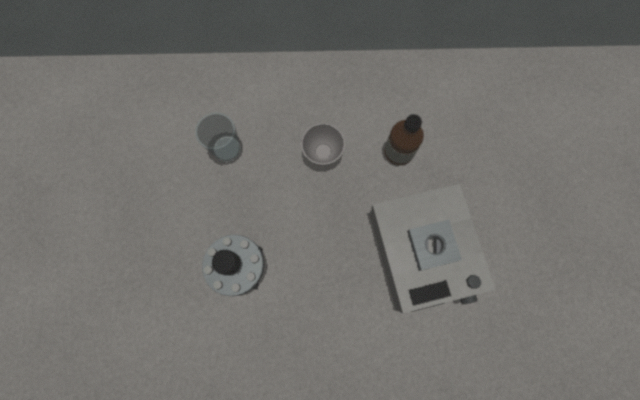

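View pics/wrist0.png

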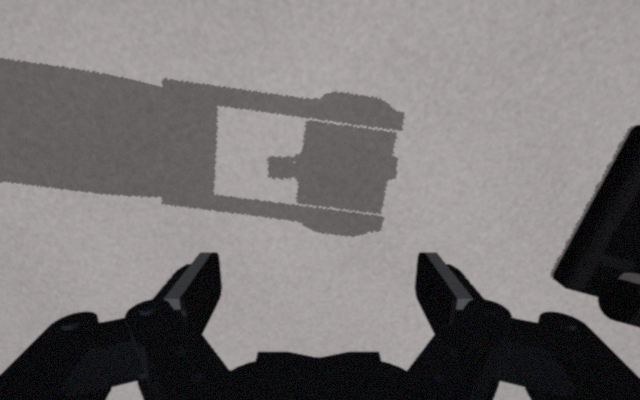

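The top view shows the knob near (226,262), its disc near (233,266), the mouth near (434,245), the beaker at (220,138), the bowl at (323,147) and the bottle at (405,138). I'll turn these into positions.

```bash
cat > h.py <<'E'
import numpy as np,cv2
from cell import *
def K(c,h=400):
    return (h/2)/np.tan(np.radians(c["vertical_fov"])/2),c["cx"],c["cy"]
def wcam(s):
    from scipy.spatial.transform import Rotation as R
    T=np.eye(4);T[:3,:3]=R.from_euler('xyz',s["orientation"]).as_matrix();T[:3,3]=s["position"]
    return T@calibration("wrist")["tool_from_camera"]
def c2w(n,s=None):
    return wcam(s) if n=="wrist" else np.linalg.inv(calibration(n)["view"])
def ray(n,uv,z,s=None):
    f,cx,cy=K(calibration(n));T=c2w(n,s)
    d=T[:3,:3]@np.array([(uv[0]-cx)/f,(uv[1]-cy)/f,1]);o=T[:3,3]
    return o+d*(z-o[2])/d[2]
def proj(n,P,s=None):
    f,cx,cy=K(calibration(n));p=np.linalg.inv(c2w(n,s))@np.r_[P,1]
    return np.array([f*p[0]/p[2]+cx,f*p[1]/p[2]+cy])
def cloud(n,d,s=None):
    f,cx,cy=K(calibration(n));v,u=np.mgrid[:400,:640];T=c2w(n,s)
    P=np.stack([(u-cx)/f*d,(v-cy)/f*d,d],-1)@T[:3,:3].T+T[:3,3]
    P[d==0]=np.nan
    return P
E
python3 - <<'E'
from h import *
p=cv2.imread("pics/top0.png");d=np.load("top0.npy");P=cloud("top",d)
v,u=np.mgrid[:400,:640]
def st(m,name):
    Q=P[m];print(name,m.sum(),np.nanmedian(Q,0).round(1),(np.nanpercentile(Q,2,0)).round(1),(np.nanpercentile(Q,98,0)).round(1))
box=lambda a,b,c,e:(u>=a)&(u<b)&(v>=c)&(v<e)
g=p.max(2)
z=P[...,2]
rb=box(195,275,225,305)
st(rb&(g<50)&(z>125),"knobtop")
st(rb&(z>80)&(z<110)&(g>70),"disc")
bb=box(370,500,180,315)
st(bb&(z>88)&(z<105),"boss")
st(bb&(z>68)&(z<82),"unit")
# rect of boss and unit
m=(bb&(z>88)&(z<105))
print(cv2.minAreaRect(P[m][:,:2].astype(np.float32)))
m=(bb&(z>68)&(z<105))
print(cv2.minAreaRect(P[m][:,:2].astype(np.float32)))
m=(rb&(g<50)&(z>125));print(cv2.minEnclosingCircle(P[m][:,:2].astype(np.float32)))
for b,n in ((box(190,250,105,170),"beaker"),(box(295,350,115,175),"bowl"),(box(380,430,105,170),"bottle")):
    st(b&(z>15),n)
for f in ("top0","scene0"):
    im=cv2.imread(f"pics/{f}.png")
    if f=="top0": c=im[215:275,400:470]
    else: c=im[140:180,225:275]
    c=cv2.resize(c,None,fx=8,fy=8,interpolation=cv2.INTER_CUBIC);cv2.imwrite(f"pics/{f}c.png",cv2.convertScaleAbs(c,alpha=1.7))
cv2.imwrite("pics/rot0.png",cv2.convertScaleAbs(cv2.resize(p[225:305,190:280],None,fx=7,fy=7,interpolation=cv2.INTER_CUBIC),alpha=1.7))
E
```

```text
knobtop 427 [512.9 158.9 132.6] [496.5 141.6 127.5] [529.6 176.4 134.8]
disc 175 [509.3 154.9  80.8] [468.6 116.7  80. ] [558.5 205.1  99.6]
boss 1565 [ 538.  -201.8   95. ] [ 500.2 -239.7   90.4] [ 576.9 -162.5   97.5]
unit 8540 [ 532.7 -196.8   75.3] [ 437.5 -291.2   72.4] [ 638.9 -111.7   78.8]
((518.0961303710938, -215.02757263183594), (121.15575408935547, 92.21846771240234), 12.868619918823242)
((539.43505859375, -201.89785766601562), (200.37469482421875, 171.72019958496094), 12.542535781860352)
((513.5333862304688, 159.15338134765625), 19.640092849731445)
beaker 1414 [772.9 200.1  67. ] [727.9 161.3  17.8] [797.5 230.   95.7]
bowl 988 [770.2  -6.7  35.7] [710.4 -47.8  15.5] [793.   34.3  51.3]
bottle 1375 [ 734.9 -159.2  100.7] [ 716.8 -192.    22.1] [ 765.1 -135.9  151.1]
```

View pics/top0c.png

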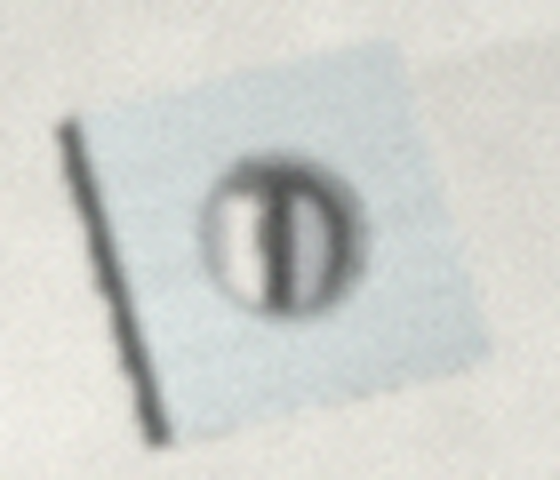

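View pics/rot0.png

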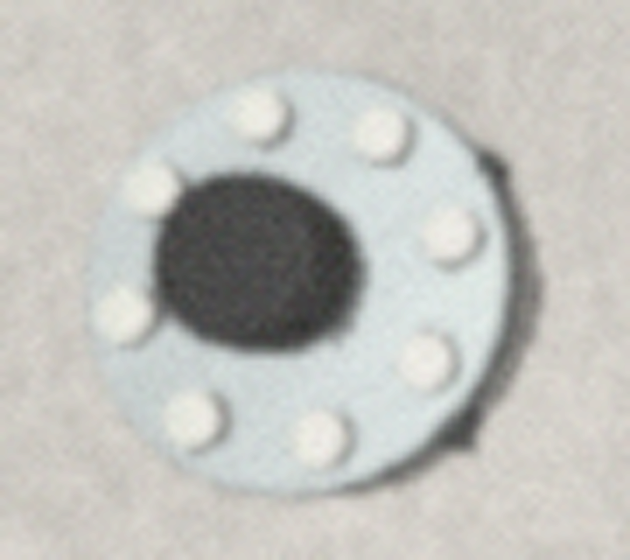

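Knob top is at (513,159,132.6), which matches the expected 132.5, and the boss top reads 95.0 as given. The slot looks roughly aligned with world x. Moving above the knob now.

```bash
cat >> h.py <<'E'
from scipy.spatial.transform import Rotation as Rot
def delta(pos,yaw):
    s=read_state();R=Rot.from_euler('xyz',s["orientation"])
    T=Rot.from_euler('xyz',[np.pi,0,yaw])
    print("t",round(s["time_s"],2),"pos",s["position"].round(1),"rpy",s["orientation"].round(4),"F",s["force"].round(1),"M",s["moment"].round(2),"w",round(s["width"],1),"j6",round(s["joint_pos"][5],2))
    print("xyz m",(R.inv().apply(np.array(pos)-s["position"])/1000).round(4),"dr",(R.inv()*T).as_rotvec().round(4))
E
python3 -c "
from h import *
delta([513.3,159,380],1.87)
p=cv2.imread('pics/top0.png')
# mouth by dark/hough in top image
for z in (95,):
    for uv in ((400+278/8+.0,215+235/8),(400+283/8,215+237/8)): print(ray('top',uv,z))
a=ray('top',(400+283/8,215+175/8),75);b=ray('top',(400+280/8,215+305/8),75);print(a,b,np.degrees(np.arctan2(*(a-b)[1::-1])))
print(proj('wrist',[0,0,0],read_state()) )
"
```

```text
t 0.15 pos [126.5 560.9 404.2] rpy [-3.1407e+00 -1.0000e-04  2.9198e+00] F [-0.3  1.2 -0.2] M [ 0.   -0.02 -0.02] w 85.2 j6 -0.13
xyz m [-0.4657 -0.3069  0.0245] dr [-9.0000e-04  4.0000e-04  1.0498e+00]
[ 538.95738025 -200.69787904   95.        ]
[ 538.49327932 -201.76049116   95.        ]
[ 555.08963894 -208.65761675   75.        ] [ 525.66461642 -205.3680525    75.        ] -6.378883115123491
[-183.66437936  165.89901851]
```

send_rows:
  dr:
    - [0,0,0.1]
    - [0,0,0.2]
    - [0,0,0.3]
    - [0,0,0.4]
    - [0,0,0.5]
  xyz:
    - [-0.033,-0.022,0.002]
    - [-0.066,-0.044,0.004]
    - [-0.099,-0.066,0.005]
    - [-0.132,-0.088,0.007]
    - [-0.165,-0.11,0.009]
  claw: [1,1,1,1,1]

```text
time_s: 0.57
position: [264.0, 415.8, 395.5]
orientation: [-3.141, 0.0, 2.415]
force: [0.7, 1.3, 0.2]
width: 85.5
```

```bash
python3 -c "
from h import *
delta([513.3,159,380],1.87)"
```

```text
t 0.57 pos [264.  415.8 395.5] rpy [-3.1414e+00  1.0000e-04  2.4154e+00] F [0.7 1.3 0.2] M [-0.02 -0.03  0.  ] w 85.5 j6 0.0
xyz m [-0.3569 -0.0264  0.0155] dr [-1.000e-04  1.000e-04  5.454e-01]
```

send_rows:
  dr:
    - [0,0,0.06]
    - [0,0,0.12]
    - [0,0,0.18]
    - [0,0,0.24]
    - [0,0,0.3]
  xyz:
    - [-0.04,-0.003,0.002]
    - [-0.08,-0.006,0.004]
    - [-0.12,-0.009,0.006]
    - [-0.16,-0.012,0.008]
    - [-0.2,-0.015,0.009]
  claw: [1,1,1,1,1]

```text
time_s: 0.98
position: [404.3, 272.1, 386.5]
orientation: [-3.141, 0.0, 2.117]
force: [0.2, 0.1, 0.3]
width: 85.5
```

```bash
python3 -c "
from h import *
delta([513.3,159,380],1.87)"
```

```text
t 0.98 pos [404.3 272.1 386.5] rpy [-3.1415  0.      2.1169] F [0.2 0.1 0.3] M [0.01 0.01 0.04] w 85.5 j6 -0.11
xyz m [-0.1532  0.0344  0.0065] dr [-1.000e-04  1.000e-04  2.469e-01]
```

send_rows:
  dr:
    - [0,0,0.06]
    - [0,0,0.12]
    - [0,0,0.18]
    - [0,0,0.247]
    - [0,0,0.247]
  xyz:
    - [-0.038,0.009,0.002]
    - [-0.076,0.017,0.003]
    - [-0.114,0.026,0.005]
    - [-0.153,0.034,0.0065]
    - [-0.153,0.034,0.0065]
  claw: [1,1,1,1,1]

```text
time_s: 1.4
position: [515.7, 156.7, 379.1]
orientation: [-3.141, 0.001, 1.864]
force: [0.1, 0.4, -1.0]
width: 85.3
```

Run:
```python
from h import *
delta([513.3,159,380],1.87)
s=read_state();p,d=capture("wrist");cv2.imwrite("pics/w1.png",p[:,:,::-1]);np.savez("w1.npz",d=d,T=wcam(s))
P=cloud("wrist",d,s);z=P[...,2]
m=(z>129)&(z<137);print(m.sum(),np.nanmedian(P[m],0))
n,l,st,c=cv2.connectedComponentsWithStats(m.astype(np.uint8))
k=1+np.argmax(st[1:,4]);print(st[k]);Q=P[l==k][:,:2].astype(np.float32);print(cv2.minEnclosingCircle(Q),np.nanmedian(z[l==k]))
m=(z>60)&(z<72);Q=P[m];print(len(Q),np.nanpercentile(Q,[1,50,99],0).round(1))
```

```text
t 1.4 pos [515.7 156.7 379.1] rpy [-3.1406e+00  1.5000e-03  1.8641e+00] F [ 0.1  0.4 -1. ] M [-0.02 -0.08 -0.03] w 85.3 j6 -0.14
xyz m [ 0.0028 -0.0016 -0.0009] dr [-0.001   0.0015 -0.0059]
2571 [513.67805547 164.02126594 133.10756081]
[ 289  170   61   58 2571]
((513.9920043945312, 162.91619873046875), 20.89022445678711) 133.1075608082263
8755 [[462.2 112.   60.7]
 [521.7 181.8  70. ]
 [795.7 227.   71.8]]
```

View pics/w1.png

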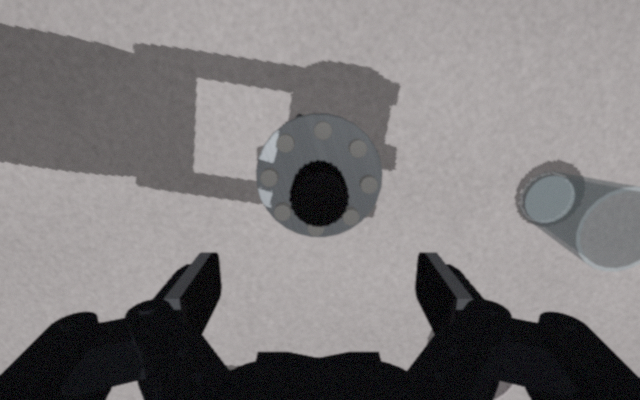

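The wrist view shows the knob at (319,193) and the disc around (319,177). The arm was still settling, so I'll measure again.

```bash
cat >> h.py <<'E'
def knob(zt=132.5,show=None):
    s=read_state();p,d=capture("wrist")
    P=cloud("wrist",d,s);z=P[...,2]
    m=((z>zt-3.5)&(z<zt+4)&(p.max(2)<45)).astype(np.uint8)
    n,l,st,c=cv2.connectedComponentsWithStats(m);k=1+np.argmax(st[1:,4])
    cs,_=cv2.findContours((l==k).astype(np.uint8),cv2.RETR_EXTERNAL,cv2.CHAIN_APPROX_NONE)
    c=max(cs,key=len)[:,0];W=np.array([ray("wrist",q,zt,s) for q in c.astype(float)])
    print(st[k],"zmed",np.nanmedian(z[l==k]).round(1),"minrect",cv2.minAreaRect(W[:,:2].astype(np.float32)),"fit",W[:,:2].mean(0).round(1), "pos",s["position"].round(1))
    return p,d,s
E
python3 - <<'E'
from h import *
knob();p,d,s=knob()
delta([513.5,159.5,300],1.87)
E
```

```text
[ 292  174   58   56 2452] zmed 133.1 minrect ((513.7655029296875, 163.91233825683594), (39.05561065673828, 39.319915771484375), 24.31165313720703) fit [513.2 165.2] pos [514.1 158.6 379.3]
[ 293  176   58   56 2448] zmed 133.1 minrect ((513.781494140625, 164.15956115722656), (39.135643005371094, 39.545799255371094), 17.1900577545166) fit [513.4 165.5] pos [513.  160.  379.5]
t 1.55 pos [512.4 160.9 379.8] rpy [-3.1407e+00 -2.0000e-04  1.8723e+00] F [0.1 0.3 0.1] M [-0.01 -0.01  0.01] w 85.5 j6 -0.14
xyz m [-0.0017  0.0007  0.0798] dr [-0.0009 -0.0002  0.0023]
```

Run:
```python
from h import *
knob();knob();p,d,s=knob()
cv2.imwrite("pics/w2.png",p[:,:,::-1])
# scene camera check
q=cv2.imread("pics/scene0.png");P=cloud("scene",np.load("scene0.npy"));z=P[...,2]
m=(z>129)&(z<136)&(P[...,0]>400)&(P[...,1]>50)&(q.max(2)<60);print(m.sum(),cv2.minAreaRect(P[m][:,:2].astype(np.float32)),np.median(z[m]))
delta([513.5,159.5,300],1.87)
```

```text
[ 293  177   58   56 2428] zmed 133.1 minrect ((513.5264892578125, 164.38211059570312), (39.36518096923828, 39.673282623291016), 17.298175811767578) fit [513.3 165.4] pos [512.4 160.9 379.8]
[ 293  178   58   56 2433] zmed 133.1 minrect ((513.630859375, 163.88247680664062), (38.886009216308594, 40.02851104736328), 28.13601303100586) fit [513.2 165. ] pos [512.  161.5 380.1]
[ 294  179   58   56 2423] zmed 133.1 minrect ((514.1762084960938, 164.02101135253906), (39.37322998046875, 39.8941650390625), 17.39320945739746) fit [513.7 165.1] pos [511.7 161.8 380.3]
234 ((518.638427734375, 160.8986358642578), (39.3176155090332, 35.56156921386719), 11.984637260437012) 132.09749167846905
t 1.7 pos [511.7 162.  380.4] rpy [ 3.1414 -0.      1.8746] F [-0.   0.5  0.3] M [ 0.03  0.   -0.  ] w 85.2 j6 -0.14
xyz m [-0.0029  0.001   0.0804] dr [ 0.0001 -0.      0.0046]
```

send_rows:
  dr:
    - [0,0,0]
    - [0,0,0]
    - [0,0,0]
    - [0,0,0]
    - [0,0,0]
  xyz:
    - [0.0,0.002,0.02]
    - [0.0,0.002,0.04]
    - [0.0,0.002,0.052]
    - [0.0,0.002,0.057]
    - [0.0,0.002,0.058]
  claw: [1,1,1,1,1]

```text
time_s: 2.12
position: [513.8, 162.2, 321.6]
orientation: [-3.14, -0.0, 1.874]
force: [0.2, -0.2, -0.4]
width: 85.7
```

Run:
```python
from h import *
p,d,s=knob()
cv2.imwrite("pics/w3.png",p[:,:,::-1])
p,d,s=knob()
delta([514,161.5,265],1.87)
```

```text
[ 282  204   77   72 4158] zmed 133.1 minrect ((513.8746337890625, 164.30755615234375), (39.4498291015625, 39.96554946899414), 15.623034477233887) fit [513.1 166. ] pos [513.8 162.2 321.6]
[ 281  203   77   72 4157] zmed 133.1 minrect ((513.9063720703125, 164.30804443359375), (39.303245544433594, 40.03132247924805), 28.130638122558594) fit [513.2 165.8] pos [514.1 162.1 322.3]
t 2.22 pos [514.2 162.  322.9] rpy [3.1410e+00 1.0000e-04 1.8734e+00] F [ 0.5 -0.6  0.5] M [ 0.03 -0.02 -0.01] w 85.4 j6 -0.14
xyz m [-0.0004 -0.0004  0.0579] dr [0.0006 0.0001 0.0034]
```

View pics/w3.png

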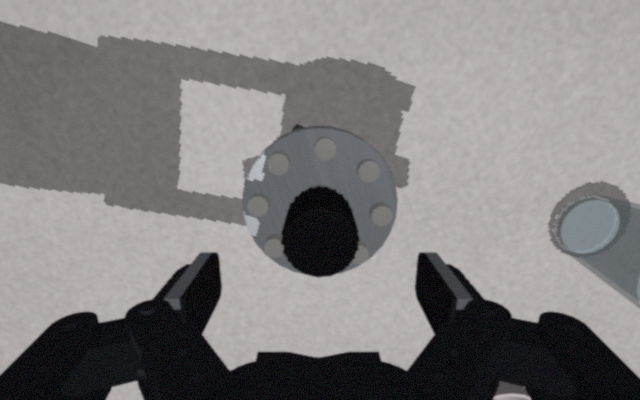

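The knob is centred between the pads at (320,230). Wrist and top differ by about 4 mm along the pad width only, which doesn't matter for the grip. Descending and gripping.

send_rows:
  dr:
    - [0,0,0]
    - [0,0,0]
    - [0,0,0]
    - [0,0,0]
    - [0,0,0]
  xyz:
    - [0.0,0.0,0.015]
    - [0.0,0.0,0.03]
    - [0.0,0.0,0.045]
    - [0.0,0.0,0.055]
    - [0.0,0.0,0.058]
  claw: [1,1,1,1,1]

```text
time_s: 2.63
position: [514.1, 161.7, 263.5]
orientation: [-3.141, -0.0, 1.873]
force: [0.1, 0.5, -0.3]
width: 85.7
```

send_rows:
  dr:
    - [0,0,0]
    - [0,0,0]
    - [0,0,0]
    - [0,0,0]
    - [0,0,0]
  xyz:
    - [0,0,0]
    - [0,0,0]
    - [0,0,0]
    - [0,0,0]
    - [0,0,0]
  claw: [0.6,0.5,0.4,0.3,0.2]
  force: 60

```text
time_s: 3.05
position: [514.4, 161.8, 265.2]
orientation: [3.14, 0.0, 1.873]
force: [0.4, 1.0, 5.0]
width: 38.8
```

send_rows:
  dr:
    - [0,0,0]
    - [0,0,0]
    - [0,0,0]
    - [0,0,0]
    - [0,0,0]
  xyz:
    - [0,0,0]
    - [0,0,0]
    - [0,0,0]
    - [0,0,0]
    - [0,0,0]
  claw: [0.2,0.2,0.2,0.2,0.2]
  force: 60

```text
time_s: 3.47
position: [514.4, 161.7, 265.2]
orientation: [3.14, 0.0, 1.873]
force: [-0.1, 0.6, 6.2]
width: 39.0
```

Run:
```python
from h import *
delta([514,161.5,265],1.87)
p,d=capture("wrist");cv2.imwrite("pics/w4.png",p[:,:,::-1])
```

```text
t 3.47 pos [514.4 161.7 265.2] rpy [3.1402e+00 3.0000e-04 1.8728e+00] F [-0.1  0.6  6.2] M [-0.04  0.32 -0.02] w 39.0 j6 -0.14
xyz m [-0.0001 -0.0005  0.0002] dr [0.0014 0.0003 0.0028]
```

View pics/w4.png

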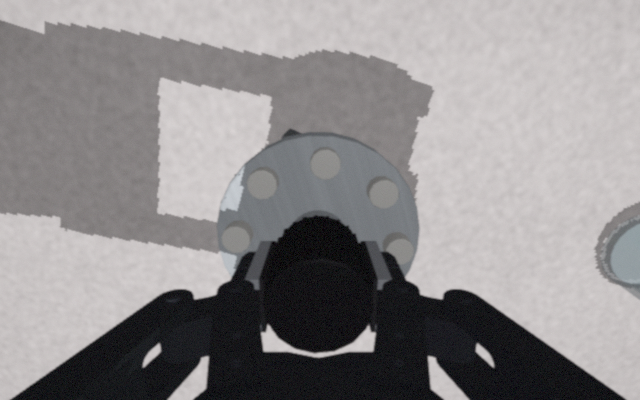

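Gripped, with the width at 39 mm. Lifting.

send_rows:
  dr:
    - [0,0,0]
    - [0,0,0]
    - [0,0,0]
    - [0,0,0]
    - [0,0,0]
  xyz:
    - [0.0,0.0,-0.01]
    - [0.0,0.0,-0.03]
    - [0.0,0.0,-0.05]
    - [0.0,0.0,-0.07]
    - [0.0,0.0,-0.09]
  claw: [0.2,0.2,0.2,0.2,0.2]
  force: 90

```text
time_s: 3.93
position: [514.0, 161.7, 355.9]
orientation: [3.142, 0.0, 1.873]
force: [-0.3, -0.3, -3.7]
width: 38.5
```

send_rows:
  dr:
    - [0,0,0]
    - [0,0,0]
    - [0,0,0]
    - [0,0,0]
    - [0,0,0]
  xyz:
    - [0.0,0.0,-0.015]
    - [0.0,0.0,-0.025]
    - [0.0,0.0,-0.03]
    - [0.0,0.0,-0.03]
    - [0.0,0.0,-0.03]
  claw: [0.2,0.2,0.2,0.2,0.2]

```text
time_s: 4.35
position: [514.2, 161.7, 383.6]
orientation: [-3.141, -0.0, 1.873]
force: [-0.2, 0.2, -3.8]
width: 38.4
```

Run:
```python
from h import *
delta([538.5,-201.5,385],1.87)
p,d=capture("scene");cv2.imwrite("pics/s5.png",p[:,:,::-1]);np.save("s5.npy",d)
s=read_state()
for n,dz in (("knob",0),("tip",98),("sh",60)):
  print(n,proj("scene",s["position"]-[0,0,155+dz]))
f=c2w("scene");print("cam",f[:3,3])
u,v=proj("scene",s["position"]-[0,0,235]).astype(int)
cv2.imwrite("pics/s5c.png",cv2.convertScaleAbs(cv2.resize(p[v-40:v+40,u-50:u+50,::-1],None,fx=7,fy=7,interpolation=cv2.INTER_CUBIC),alpha=1.8))
```

```text
t 4.35 pos [514.2 161.7 383.6] rpy [-3.1407 -0.      1.8727] F [-0.2  0.2 -3.8] M [ 0.05  0.08 -0.01] w 38.4 j6 -0.14
xyz m [-0.354  -0.0847 -0.0014] dr [-0.0009 -0.      0.0027]
knob [425.60156876 143.03132428]
tip [415.66390664 179.040176  ]
sh [419.26940031 165.97576657]
cam [1048.06303643  160.28280421  709.96045381]
```

View pics/s5c.png

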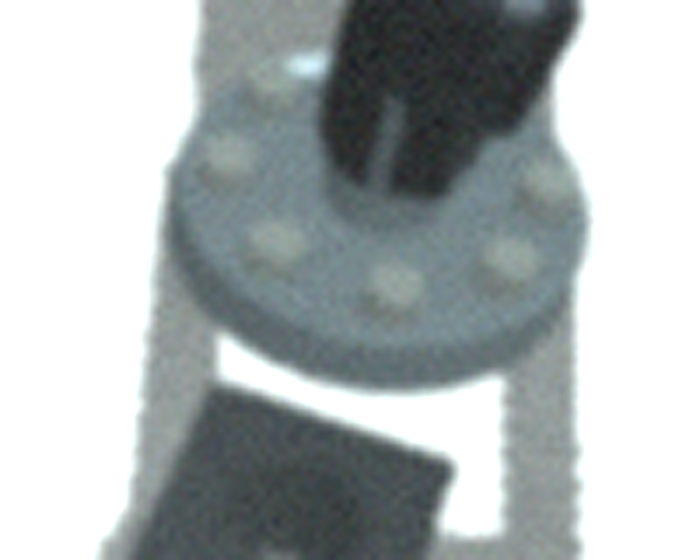

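The rotor is lifted (about 0.4 kg) and hangs upright. The disc hides the shaft in this view. Moving above the socket.

send_rows:
  dr:
    - [0,0,0]
    - [0,0,0]
    - [0,0,0]
    - [0,0,0]
    - [0,0,0]
  xyz:
    - [-0.02,-0.005,-0.002]
    - [-0.05,-0.012,-0.004]
    - [-0.085,-0.02,-0.006]
    - [-0.12,-0.029,-0.006]
    - [-0.155,-0.037,-0.006]
  claw: [0.2,0.2,0.2,0.2,0.2]

```text
time_s: 4.82
position: [524.7, 1.3, 389.4]
orientation: [-3.14, -0.0, 1.873]
force: [-0.0, -0.1, -4.2]
width: 38.5
```

send_rows:
  dr:
    - [0,0,0]
    - [0,0,0]
    - [0,0,0]
    - [0,0,0]
    - [0,0,0]
  xyz:
    - [-0.035,-0.008,0]
    - [-0.07,-0.017,0]
    - [-0.105,-0.025,0]
    - [-0.14,-0.033,0]
    - [-0.165,-0.039,0]
  claw: [0.2,0.2,0.2,0.2,0.2]

```text
time_s: 5.23
position: [536.6, -169.2, 389.0]
orientation: [-3.14, -0.001, 1.872]
force: [0.6, -0.8, -5.1]
width: 38.2
```

Run:
```python
from h import *
delta([538.5,-201.5,385],1.87)
```

```text
t 5.23 pos [ 536.6 -169.2  389. ] rpy [-3.1401e+00 -6.0000e-04  1.8716e+00] F [ 0.6 -0.8 -5.1] M [-0.01 -0.02 -0.02] w 38.2 j6 -0.74
xyz m [-0.0314 -0.0078  0.004 ] dr [-0.0015 -0.0006  0.0016]
```

send_rows:
  dr:
    - [0,0,0]
    - [0,0,0]
    - [0,0,0]
    - [0,0,0]
    - [0,0,0]
  xyz:
    - [-0.018,-0.005,0]
    - [-0.027,-0.007,0]
    - [-0.0315,-0.008,0]
    - [-0.0315,-0.008,0]
    - [-0.0315,-0.008,0]
  claw: [0.2,0.2,0.2,0.2,0.2]

```text
time_s: 5.65
position: [538.6, -198.1, 389.9]
orientation: [-3.141, -0.001, 1.873]
force: [0.0, 0.4, -4.3]
width: 38.7
```

send_rows:
  dr:
    - [0,0,0]
    - [0,0,0]
    - [0,0,0]
  xyz:
    - [0,0,0]
    - [0,0,0]
    - [0,0,0]
  claw: [0.2,0.2,0.2]

```text
time_s: 5.9
position: [538.6, -198.1, 390.4]
orientation: [3.141, 0.0, 1.874]
force: [0.4, -0.6, -3.6]
width: 38.7
```

Run:
```python
from h import *
delta([538.5,-201.5,385],1.87)
for n in ("top","scene"):
    p,d=capture(n);np.save(n+"6.npy",d);cv2.imwrite(f"pics/{n}6.png",p[:,:,::-1])
    s=read_state();u,v=proj(n,s["position"]-[0,0,205]).astype(int)
    print(n,u-50,v-50)
    cv2.imwrite(f"pics/{n}6c.png",cv2.convertScaleAbs(cv2.resize(p[v-40:v+40,u-50:u+50,::-1],None,fx=7,fy=7,interpolation=cv2.INTER_CUBIC),alpha=1.8))
```

```text
t 5.9 pos [ 538.6 -198.1  390.4] rpy [3.1415e+00 2.0000e-04 1.8738e+00] F [ 0.4 -0.6 -3.6] M [ 0.01  0.02 -0.04] w 38.7 j6 -0.79
xyz m [-0.0032 -0.0011  0.0054] dr [0.0001 0.0002 0.0038]
top 398 186
scene 192 76
```

View pics/top6c.png

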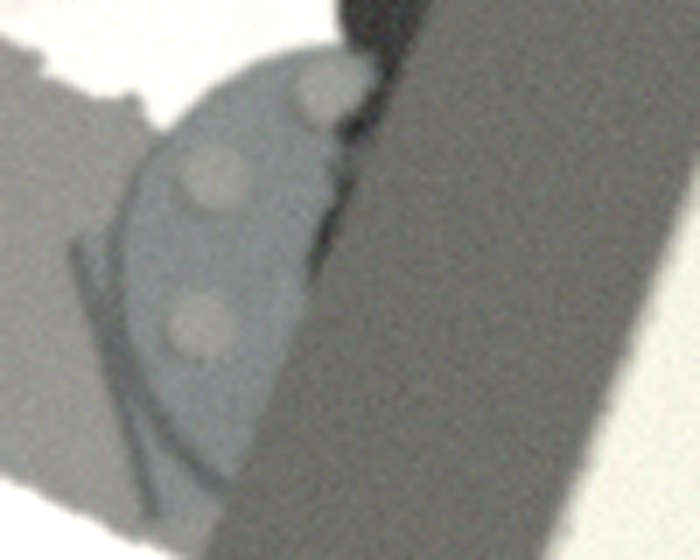

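View pics/scene6c.png

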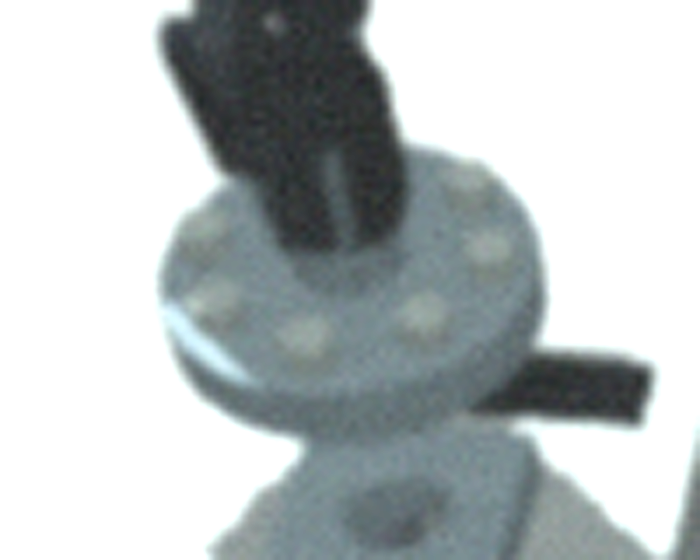

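View pics/scene0c.png

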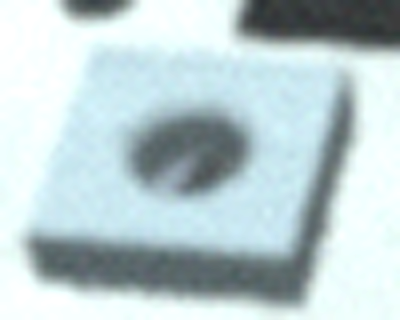

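Run:
```python
from h import *
from scipy.optimize import least_squares
def fit(n,pts,k,u0,v0,z):
    W=np.array([ray(n,((x+.5)/k-.5+u0,(y+.5)/k-.5+v0),z)[:2] for x,y in pts])
    r=least_squares(lambda c:np.hypot(*(W-c).T)-42,W.mean(0));print(n,z,r.x.round(1),r.fun.round(1))
    # free angle fit spacing
    a=np.degrees(np.arctan2(*(W-r.x).T[::-1]))%45;print(a.round(0))
    return r.x
t=[(213,172),(200,322),(333,85)]
s=[(488,243),(425,305),(304,332),(215,298),(205,222),(468,178)]
for z in (203,205.4,208):
    fit("top",t,7,398,196,z);fit("scene",s,7,192,86,z)
# rot0 crop 7x u0=190 v0=225
fit("top",[(258,110),(380,130),(450,232),(427,357),(320,434),(190,414),(122,310)],7,190,225,80)
print(ray("top",((284.5)/8-.5+400,(236.5)/8-.5+215),95))
```

```text
top 203 [ 539.6 -198.8] [ 0. -0. -0.]
[12. 13. 11.]
scene 203 [ 537.5 -199.8] [ 0.2 -1.1 -0.1  0.2 -1.5 -1. ]
[13. 16. 12. 15. 12. 10.]
top 205.4 [ 539.1 -198.2] [ 0. -0. -0.]
[12. 13. 11.]
scene 205.4 [ 539.8 -198.2] [ 0.1 -1.1 -0.2  0.1 -1.8 -1.3]
[13. 16. 12. 15. 13. 10.]
top 208 [ 538.6 -197.5] [ 0.1 -0.1 -0.1]
[12. 13. 11.]
scene 208 [ 542.2 -196.4] [-0.  -1.2 -0.2 -0.1 -2.  -1.6]
[12. 15. 12. 15. 13. 10.]
top 80 [515.1 160.9] [ 0.1 -0.1  0.   0.4 -0.2 -0.1  0.3]
[12. 12. 12. 13. 13. 12. 12.]
[ 539.49624922 -201.29750321   95.        ]
```

```bash
python3 - <<'E'
from h import *
print(ray("scene",(188.5/8-.5+225,152.5/8-.5+140),95))
# boss rect from top0: four corners of boss top by depth mask restricted near the mouth
p=cv2.imread("pics/top0.png");d=np.load("top0.npy");P=cloud("top",d)
m=(P[...,2]>88)&(P[...,2]<102)&(np.hypot(P[...,0]-539,P[...,1]+201)<58)
m=cv2.morphologyEx(m.astype(np.uint8),cv2.MORPH_OPEN,np.ones((3,3)))>0
print(cv2.minAreaRect(P[m][:,:2].astype(np.float32)))
P=cloud("scene",np.load("scene0.npy"))
m=(P[...,2]>90)&(P[...,2]<102)&(np.hypot(P[...,0]-539,P[...,1]+201)<58)
m=cv2.morphologyEx(m.astype(np.uint8),cv2.MORPH_OPEN,np.ones((3,3)))>0
print(cv2.minAreaRect(P[m][:,:2].astype(np.float32)))
# slot angle hints in top0 (crop coords, coupling top z=75)
for a,b in (((262,190),(268,290)),((320,185),(318,285)),((280,180),(280,305))):
    A,B=[ray("top",((q[0]+.5)/8-.5+400,(q[1]+.5)/8-.5+215),75) for q in (a,b)];print(A.round(1),B.round(1),np.degrees(np.arctan2(*(A-B)[1::-1])))
delta([539.1,-201.1,345],1.87)
E
python3 - <<'E'
import cv2
p=cv2.imread("pics/top0.png")[227:262,415:455]
cv2.imwrite("pics/slot.png",cv2.convertScaleAbs(cv2.resize(p,None,fx=16,fy=16,interpolation=cv2.INTER_CUBIC),alpha=1.6))
E
```

```text
[ 543.26029493 -199.69110268   95.        ]
((539.2440185546875, -201.82794189453125), (73.96418762207031, 75.7370376586914), 12.430403709411621)
((542.205810546875, -200.98263549804688), (76.50853729248047, 74.42633819580078), 12.015275001525879)
[ 552.6 -202.8   75. ] [ 529.9 -202.2   75. ] -1.5482618673583994
[ 553.4 -216.2   75. ] [ 530.8 -213.6   75. ] -6.352551019022394
[ 554.8 -207.1   75. ] [ 526.5 -204.6   75. ] -5.043620995426028
t 6.0 pos [ 538.6 -198.4  390.4] rpy [3.1415e+00 2.0000e-04 1.8734e+00] F [ 0.7 -0.6 -3.7] M [ 0.02 -0.04 -0.02] w 38.4 j6 -0.79
xyz m [-0.0027 -0.0003  0.0454] dr [0.0001 0.0002 0.0034]
```

View pics/slot.png

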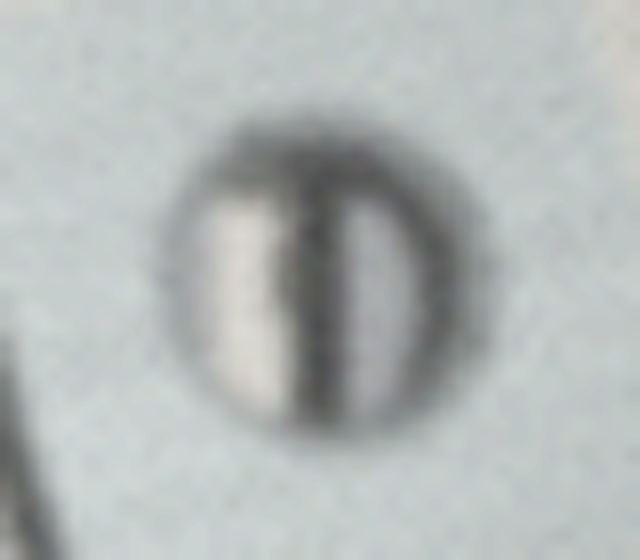

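Top camera, using the same camera for both: the rotor axis is at (539.1,-198.2) with the TCP at (538.6,-198.2), and the mouth is at (539.4,-201.4). The scene camera is biased by about +3 mm in x. The target TCP is therefore about (538.9,-201.1). Descending to just above the mouth.

send_rows:
  dr:
    - [0,0,0]
    - [0,0,0]
    - [0,0,0]
    - [0,0,0]
    - [0,0,0]
  xyz:
    - [-0.0027,-0.0005,0.01]
    - [-0.0027,-0.0005,0.02]
    - [-0.0027,-0.0005,0.03]
    - [-0.0027,-0.0005,0.037]
    - [-0.0027,-0.0005,0.037]
  claw: [0.2,0.2,0.2,0.2,0.2]

```text
time_s: 6.42
position: [538.7, -201.5, 350.8]
orientation: [-3.139, -0.002, 1.873]
force: [-0.9, -0.4, -3.8]
width: 38.2
```

send_rows:
  dr:
    - [0,0,0]
    - [0,0,0]
    - [0,0,0]
  xyz:
    - [0,0,0]
    - [0,0,0]
    - [0,0,0]
  claw: [0.2,0.2,0.2]

```text
time_s: 6.67
position: [539.0, -201.6, 353.8]
orientation: [3.141, 0.001, 1.873]
force: [0.1, 0.1, -3.6]
width: 38.5
```

Run:
```python
from h import *
delta([538.9,-201.1,330],1.87)
for n in ("scene",):
    p,d=capture(n);cv2.imwrite(f"pics/{n}7.png",p[:,:,::-1])
    s=read_state();u,v=proj(n,s["position"]-[0,0,235]).astype(int)
    cv2.imwrite(f"pics/{n}7c.png",cv2.convertScaleAbs(cv2.resize(p[v-40:v+40,u-50:u+50,::-1],None,fx=7,fy=7,interpolation=cv2.INTER_CUBIC),alpha=1.8))
```

```text
t 6.67 pos [ 539.  -201.6  353.8] rpy [3.1411e+00 7.0000e-04 1.8728e+00] F [ 0.1  0.1 -3.6] M [-0.   -0.02  0.02] w 38.5 j6 -0.79
xyz m [0.0006 0.     0.0238] dr [0.0005 0.0007 0.0028]
```

View pics/scene7c.png

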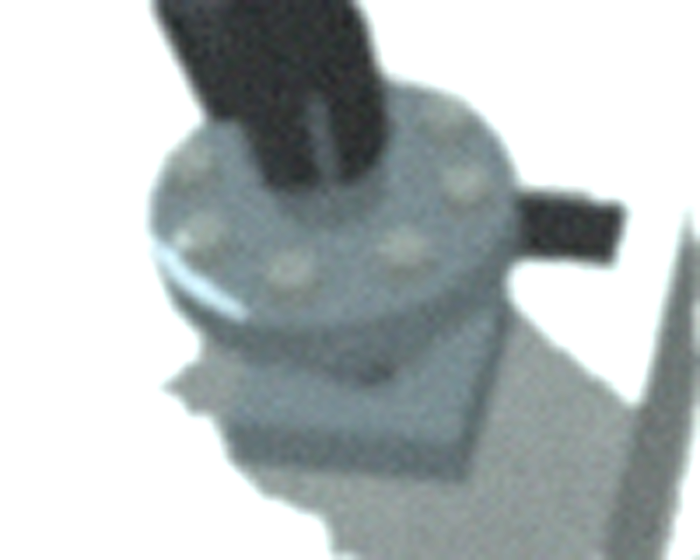

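The disc sits above the boss with the mouth's rim just showing at (385,375) in the crop. Descending slowly while watching force.

send_rows:
  dr:
    - [0,0,0]
    - [0,0,0]
    - [0,0,0]
    - [0,0,0]
    - [0,0,0]
  xyz:
    - [0.0003,0,0.002]
    - [0.0003,0,0.004]
    - [0.0003,0,0.006]
    - [0.0003,0,0.008]
    - [0.0003,0,0.01]
  claw: [0.2,0.2,0.2,0.2,0.2]

```text
time_s: 7.13
position: [538.8, -201.3, 343.0]
orientation: [-3.142, 0.0, 1.873]
force: [0.1, 0.1, -3.6]
width: 38.5
```

Run:
```python
from h import *
delta([538.9,-201.1,330],1.87)
```

```text
t 7.13 pos [ 538.8 -201.3  343. ] rpy [-3.1415  0.      1.8728] F [ 0.1  0.1 -3.6] M [ 0.04 -0.05 -0.01] w 38.5 j6 -0.79
xyz m [0.0002 0.0002 0.013 ] dr [-0.0001  0.      0.0028]
```

send_rows:
  dr:
    - [0,0,0]
    - [0,0,0]
    - [0,0,0]
    - [0,0,0]
    - [0,0,0]
  xyz:
    - [0,0,0.003]
    - [0,0,0.006]
    - [0,0,0.009]
    - [0,0,0.012]
    - [0,0,0.014]
  claw: [0.2,0.2,0.2,0.2,0.2]

```text
time_s: 7.55
position: [538.8, -201.3, 328.7]
orientation: [-3.141, -0.0, 1.873]
force: [-0.1, 0.2, -3.9]
width: 38.2
```

Run:
```python
from h import *
delta([538.9,-201.1,328],1.87)
```

```text
t 7.55 pos [ 538.8 -201.3  328.7] rpy [-3.1414e+00 -1.0000e-04  1.8728e+00] F [-0.1  0.2 -3.9] M [-0.01 -0.12  0.02] w 38.2 j6 -0.79
xyz m [0.0002 0.0001 0.0007] dr [-0.0002 -0.0001  0.0028]
```

send_rows:
  dr:
    - [0,0,0]
    - [0,0,0]
    - [0,0,0]
    - [0,0,0]
    - [0,0,0]
  xyz:
    - [0,0,0.0005]
    - [0,0,0.001]
    - [0,0,0.0015]
    - [0,0,0.002]
    - [0,0,0.002]
  claw: [0.2,0.2,0.2,0.2,0.2]

```text
time_s: 7.97
position: [538.8, -201.4, 328.3]
orientation: [3.141, 0.001, 1.873]
force: [-2.8, 0.6, 7.8]
width: 38.3
```

Run:
```python
from h import *
delta([538.9,-201.1,328],1.87)
```

```text
t 7.97 pos [ 538.8 -201.4  328.3] rpy [3.1411e+00 1.0000e-03 1.8728e+00] F [-2.8  0.6  7.8] M [ 0.2   0.86 -0.03] w 38.3 j6 -0.79
xyz m [0.0002 0.0002 0.0003] dr [0.0005 0.001  0.0028]
```

Contact at z 328.3 (shaft tip about 75, the coupling's top) with about 11 N downward. Turning to search for the slot.

send_rows:
  dr:
    - [0,0,0.05]
    - [0,0,0.1]
    - [0,0,0.15]
    - [0,0,0.2]
    - [0,0,0.2]
  xyz:
    - [0,0,0]
    - [0,0,0]
    - [0,0,0]
    - [0,0,0]
    - [0,0,0]
  claw: [0.2,0.2,0.2,0.2,0.2]

```text
time_s: 8.38
position: [539.0, -201.5, 328.2]
orientation: [3.14, 0.001, 1.67]
force: [0.2, -0.6, 6.0]
width: 37.9
```

Run:
```python
from h import *
delta([538.9,-201.1,328],1.67)
```

```text
t 8.38 pos [ 539.  -201.5  328.2] rpy [3.1399e+00 1.3000e-03 1.6698e+00] F [ 0.2 -0.6  6. ] M [-0.1  -0.08  0.04] w 37.9 j6 -0.59
xyz m [ 0.0004 -0.0001  0.0002] dr [ 0.0017  0.0013 -0.0002]
```

send_rows:
  dr:
    - [0,0,0.06]
    - [0,0,0.12]
    - [0,0,0.18]
    - [0,0,0.24]
    - [0,0,0.24]
  xyz:
    - [0,0,0]
    - [0,0,0]
    - [0,0,0]
    - [0,0,0]
    - [0,0,0]
  claw: [0.2,0.2,0.2,0.2,0.2]

```text
time_s: 8.8
position: [539.1, -201.5, 328.1]
orientation: [3.139, 0.001, 1.43]
force: [2.4, -0.4, 5.3]
width: 38.3
```

send_rows:
  dr:
    - [0,0,0.06]
    - [0,0,0.12]
    - [0,0,0.18]
    - [0,0,0.24]
    - [0,0,0.24]
  xyz:
    - [0,0,0]
    - [0,0,0]
    - [0,0,0]
    - [0,0,0]
    - [0,0,0]
  claw: [0.2,0.2,0.2,0.2,0.2]

```text
time_s: 9.22
position: [538.8, -201.3, 327.2]
orientation: [-3.142, 0.0, 1.192]
force: [0.1, -0.4, -4.8]
width: 38.5
```

The upward force has gone (−4.8 N, the rotor's weight only), so the flats may have found the slot. Lowering a little.

send_rows:
  dr:
    - [0,0,0]
    - [0,0,0]
    - [0,0,0]
    - [0,0,0]
    - [0,0,0]
  xyz:
    - [0,0,0.001]
    - [0,0,0.002]
    - [0,0,0.003]
    - [0,0,0.004]
    - [0,0,0.004]
  claw: [0.2,0.2,0.2,0.2,0.2]

```text
time_s: 9.63
position: [538.8, -201.3, 322.8]
orientation: [-3.141, 0.0, 1.194]
force: [0.7, 0.7, -4.0]
width: 38.2
```

Run:
```python
from h import *
delta([538.9,-201.1,311],1.19)
```

```text
t 9.63 pos [ 538.8 -201.3  322.8] rpy [-3.141   0.      1.1937] F [ 0.7  0.7 -4. ] M [ 0.15 -0.13  0.02] w 38.2 j6 -0.11
xyz m [0.0002 0.0001 0.0118] dr [-0.0006  0.      0.0037]
```

It is in the slot and descending freely.

send_rows:
  dr:
    - [0,0,0]
    - [0,0,0]
    - [0,0,0]
    - [0,0,0]
    - [0,0,0]
  xyz:
    - [0,0,0.0025]
    - [0,0,0.005]
    - [0,0,0.0075]
    - [0,0,0.01]
    - [0,0,0.011]
  claw: [0.2,0.2,0.2,0.2,0.2]

```text
time_s: 10.05
position: [538.8, -201.2, 311.7]
orientation: [-3.141, -0.0, 1.193]
force: [1.2, 1.7, -3.4]
width: 38.4
```

send_rows:
  dr:
    - [0,0,0]
    - [0,0,0]
    - [0,0,0]
    - [0,0,0]
    - [0,0,0]
  xyz:
    - [0,0,0.0007]
    - [0,0,0.0014]
    - [0,0,0.002]
    - [0,0,0.0025]
    - [0,0,0.0025]
  claw: [0.2,0.2,0.2,0.2,0.2]

```text
time_s: 10.47
position: [538.8, -201.3, 310.4]
orientation: [3.141, 0.0, 1.193]
force: [-1.5, 2.7, 4.6]
width: 38.5
```

Run:
```python
from h import *
delta([538.9,-201.1,311],1.19)
```

```text
t 10.47 pos [ 538.8 -201.3  310.4] rpy [3.1410e+00 2.0000e-04 1.1929e+00] F [-1.5  2.7  4.6] M [0.46 0.5  0.01] w 38.5 j6 -0.11
xyz m [ 0.0002  0.     -0.0006] dr [0.0006 0.0002 0.0029]
```

Seated at z 310.4 (predicted home 310.2) with upward reaction from the boss. Releasing.

send_rows:
  dr:
    - [0,0,0]
    - [0,0,0]
    - [0,0,0]
    - [0,0,0]
    - [0,0,0]
  xyz:
    - [0,0,0]
    - [0,0,0]
    - [0,0,0]
    - [0,0,0]
    - [0,0,0]
  claw: [0.6,0.8,1,1,1]

```text
time_s: 10.88
position: [538.8, -201.4, 309.7]
orientation: [3.142, 0.0, 1.193]
force: [-0.2, 0.2, -0.6]
width: 85.4
```

send_rows:
  dr:
    - [0,0,0]
    - [0,0,0]
    - [0,0,0]
    - [0,0,0]
    - [0,0,0]
  xyz:
    - [0,0,0]
    - [0,0,0]
    - [0,0,-0.01]
    - [0,0,-0.025]
    - [0,0,-0.05]
  claw: [1,1,1,1,1]

```text
time_s: 11.3
position: [538.6, -201.2, 359.1]
orientation: [-3.139, -0.0, 1.193]
force: [1.0, -0.3, -0.2]
width: 85.4
```

send_rows:
  dr:
    - [0,0,0]
    - [0,0,0]
    - [0,0,0]
    - [0,0,0]
    - [0,0,0]
  xyz:
    - [0,0,-0.02]
    - [0,0,-0.04]
    - [0,0,-0.06]
    - [0,0,-0.07]
    - [0,0,-0.07]
  claw: [1,1,1,1,1]

```text
time_s: 11.72
position: [538.8, -201.3, 432.4]
orientation: [3.138, 0.001, 1.193]
force: [0.2, 0.0, -0.2]
width: 85.1
```

Run:
```python
from h import *
delta([538.9,-201.1,311],1.19)
p,d,s=knob(177.5);cv2.imwrite("pics/w9.png",p[:,:,::-1])
p,d=capture("scene");cv2.imwrite("pics/s9.png",p[:,:,::-1])
P=cloud("wrist",capture("wrist")[1],read_state());z=P[...,2];r=np.hypot(P[...,0]-539,P[...,1]+201)
for a,b in ((108,122),(122,130)):
    m=(r<54)&(z>a)&(z<b);print(a,m.sum(),np.median(z[m]))
cv2.imwrite("pics/s9c.png",cv2.convertScaleAbs(cv2.resize(p[100:220,180:310,::-1],None,fx=5,fy=5),alpha=1.8))
```

```text
t 11.72 pos [ 538.8 -201.3  432.4] rpy [3.1378e+00 5.0000e-04 1.1928e+00] F [ 0.2  0.  -0.2] M [0.02 0.01 0.03] w 85.1 j6 -0.11
xyz m [ 0.0003 -0.0004  0.1214] dr [0.0038 0.0005 0.0028]
[ 289  175   56   54 2272] zmed 178.1 minrect ((539.1254272460938, -199.15655517578125), (39.4271125793457, 38.824031829833984), 61.028934478759766) fit [ 539.8 -198. ] pos [ 538.8 -201.3  432.4]
108 6596 114.58379898267185
122 1736 124.474833909078
```

View pics/s9c.png

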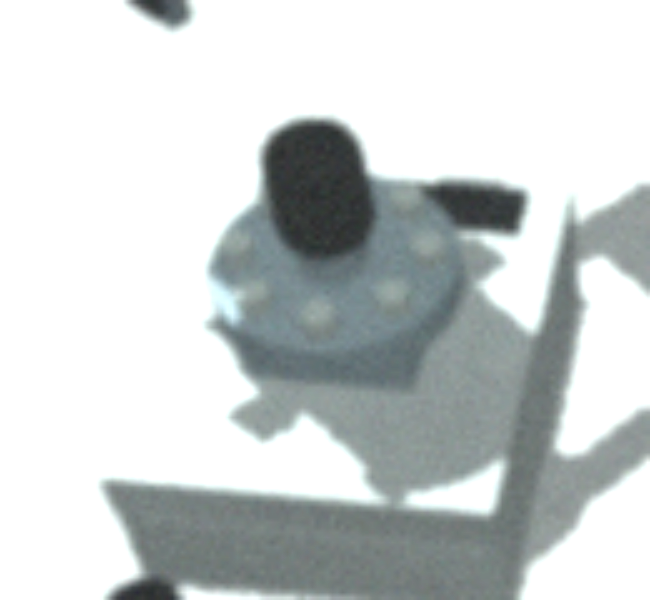

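View pics/s9.png

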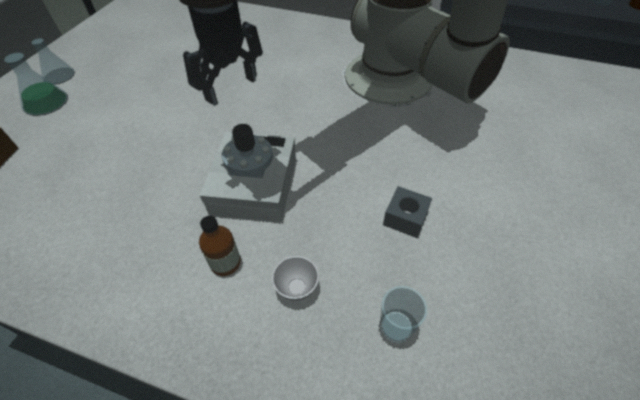

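The disc lies flat on the boss and the bottle, beaker and bowl stand where they were. Knob top reads 178.1 with the wrist camera's +0.6 mm bias, so 177.5, exactly the home height. Disc top reads 114.6 against 115. Handing in.

```bash
python3 -c "
from cell import *
print(finish_job())"
```

```text
the job is handed in; nothing more can be done
None
```

I fitted the rotor on the drive unit, let go of it and handed the job in at about 12 s on the robot's clock; no verdict was reported.

I lifted the rotor by its knob and lowered the shaft into the mouth until the flats rested on the coupling at about 11 N. I then turned it about 0.68 rad until the flats found the slot, and lowered it home. After opening the gripper I backed the arm about 120 mm up.

**Seating:** After release the knob top read 178.1 mm. The wrist camera had read 0.6 mm high on the same knob earlier, so that is 177.5 mm, exactly the home height. The disc top read 114.6 mm against 115 mm.

**Forces and bystanders:** The wrist force was about zero after release. In the last scene picture the rotor stands upright, and the bottle, beaker and bowl show no visible movement; I did not measure them again.

**Disagreements:**
- The wrist camera put the knob 2 to 5 mm off in y compared with the top camera.
- The scene camera read about 3 mm high in x.
- I placed the rotor by the top camera. The final knob reading by the wrist camera, (539.1, −199.2), is about 2 mm from the bore in y, which is the same kind of offset.

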